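# Load a cartridge fuse with sprung tongs

### The arm

A 6-joint arm with a two-finger parallel gripper is mounted at the origin on a cart in front of the work surface, level with it; the furniture and walls round the work are solid. World frame = base frame: x ahead of the robot, y to its left, z up, the work surface at z = 0. Lengths are in mm, angles in rad, forces in N, time in s.
With the tool pointing down it reaches from about 350 to 875 mm from the base axis. Payload 4.2 kg.
Tool frame: the origin (TCP) lies at the very end of the fingers, on their centre line; the grasp point (between the pads) lies 19 mm behind it; z points along the fingers, y is the line along which they close (so a half turn about z gives the same grasp; the last joint's range is limited). The gripper opens to 85 mm and grips with 20 to 120 N. Pads are 22 mm wide; open, the fingers measure 114 mm over their backs; the gripper's body (76 mm by 85 mm) begins 54 mm behind the grasp point. The pads swing forward as they close: fully open they stand 13 mm farther back than shut.
Start: joints at [-0.915, 0.385, 0.008, 0, -1.194, -0.259], TCP at [241.556, -576.411, 231.312] pointing down, gripper open.
Joint ranges: [-3.14, 3.14], [-1.21, 2.06], [-1.07, 1.41], [-3.16, 2.05], [-2.99, -0.16], [-3.1, 3.1]. Speed limits (rad/s): [2.79, 2.79, 3.14, 3.14, 3.14, 3.14].

### API

Orientations are given as a unit quaternion [x, y, z, w].
In Python, from workcell import arm gives the robot as it stands. The module is installed in compiled form; this text tells all that it offers.
- The arm moves only by the shell command python3 -m creep 'ROWS' [FORCE]. ROWS is a JSON object of lists of equal length, an entry for each row: "hand": the closure in counts, from 0 (fully open) to 255 (shut); "dp": the shift along the world's x, y, z in m, a list of three; "yaw": the turn about the world's z in rad. A call has 1 to 10 rows; each row is the pose to reach, as a shift and turn from the pose commanded when the call began; what a row does not reach only later rows make up. A row lasts 1/10 s, in which the tool goes at most 50 mm and 8.59 degrees, less where a joint would pass 70% of its speed; a pose out of reach is approached as far as the arm can. A call with a gripper value outside its range is refused whole. The fingers move at their own pace and stop on an object; FORCE is the grip in N (left out, the last holds). Time passes only in rows, so rows that repeat a pose let the fingers close. It gives the time, the measured TCP pose, the force, the opening and the grip force at its end, in the units of the state.
- arm.read_state(): the state, without advancing time (a new reading comes with each control period).
- arm.snapshot(name): name is "side" or "top"; returns a dict with "pixels" (400x640x3 uint8, red, green, blue), "fx", "fy", "cx", "cy" (pixels), "pose" (4x4, takes a point from camera to world coordinates). Camera axes: x right, y up, looking along -z (the intrinsics and any distortion apply to the point x, -y, -z); pixel columns grow to the right and rows downward; lengths in mm; the calibration is good to about 2 mm. A picture is of the moment at which its call begins. There is no depth.
- arm.hand_in(): hands the job in; it is judged then, once.
The state is a dict: "t": time; "joints": joint angles; "joint_vel": joint speeds; "tau": joint torques, N m; "ee_pos": TCP position; "orientation": TCP orientation; "wrist_force": force on the tool from outside, world axes, zero at the start; "wrist_torque": the same for the moment, N m; "width": opening from 0.0 (shut) to 1.0 (fully open); "gripper_force": force on a finger pad.
Only numpy, scipy, OpenCV 4.12 (cv2) and the standard library are available. Lean on these libraries where they do the work, as an engineer would, in place of code of your own. Each camera call takes 0.05 s, during which the arm holds its last target. There are 200 camera calls.

### The job

Take the sprung tongs from their stand, use them to pick the red-banded fuse off the spares rack, and press it down into the empty fuse holder until it has snapped between the clips and bottoms firmly on the copper seat bar. The ceramic is brittle, so push with about 10 to 15 N and no more, never touch the fuse with the gripper itself, and leave the blue-banded fuse where it lies. Then put the tongs back upright in their stand and let go.

Things in the scene. Friction and masses are not known exactly. Their poses are not given: they have to be found in the camera images.
- tongs: Upright sprung tongs, red bow on top, two steel arms with grey jaws below; 106 mm tall, 0.1 kg. Origin midway between the jaws' lower ends, z up to the bow, y the line along which the arms close (same when turned half round). Jaws: 14 mm wide in x, 31 mm between when open (43 mm outside); inward shoulders 13 mm above the origin bear on a held fuse's top when it is pushed down.
- grip (a point): centre between the tongs' two red grip plates, 64 mm above the tongs' origin, 42 mm below the bow's top. Plates 20 mm wide in x, 28 mm high; over them 52 mm (open, at their lower edge) to 42 mm (shut on a fuse). Springs push outward 3 N a side open, 7 N shut: a hand opened past 52 mm drops the tongs. Finger guards stick out 22 mm below this point.
- squeeze (a joint): how far each arm of the tongs is squeezed in, rad: 0 sprung open, about 0.096 shut on a fuse's middle, 0.12 fully shut on nothing
- fuse_red: Cartridge fuse with a red band and steel end caps, 14 mm diameter (13.2 mm in the middle), 51 mm long, about 30 g. Origin at its centre, x along its axis; either end may go either way. Lies on the spares rack; its middle 27 mm is free for the jaws, whose lower ends belong 6 mm below its axis.
- fuse_blue: The same fuse with a blue band, on the other cradle of the rack; stays where it is
- rack: Grey spares rack, 90 x 110 mm plate 6 mm thick, fixed; origin at the centre of its underside. Two cradles along its x axis at y = +25 and -25 mm; a fuse there has its axis 19 mm above the origin and may lie 2 mm to either side. The cradles hold only the fuse's ends (14 to 24 mm from its middle).
- holder: Black fuse holder, base 120 x 70 x 10 mm, fixed; origin at the centre of its underside, x along the fuse to be fitted. 19 mm either side of the middle stands a pair of sprung brass clips, flared tops 42 mm up, beads 33 mm up and 9 mm apart. Pushing the fuse between them takes 4 to 8 N, then it snaps past. End plates leave 4 mm play at each end. The middle is free for the jaws.
- home (a point): nominal place of the fuse's centre when home in the holder, 25 mm above the holder's origin, 8 mm below the beads. The copper seat bar it bottoms on (8 mm wide, under the whole fuse, clear of the jaws) is screwed up to 5 mm higher or lower from holder to holder, and its height is not measured: feel for it.
- stand: Stand of the tongs, fixed: dark steel foot 75 x 90 mm, 8 mm thick, with a blue pocket, open at the top, 20 mm (x) by 49 mm (y) inside, floor 8 mm and rim 36 mm above the origin, which is the centre of its underside. The tongs stand in it with their y along its y.

How it is judged:
By the outcome, as a careful person would: the job done as asked, in the order asked, and still so for the second after the job is handed in, with the robot touching nothing.
It also fails if it takes over 67 s, if anything falls off the work surface, if the arm or the gripper's body presses on something with over 40 N, if the wrist force passes 120 N, or if a joint passes its speed limit or range.

## Working session

There is one attempt and no reset: what is moved stays moved. The work goes in short steps, Python scripts to look and compute and a shell command to move; the robot and the scene stay as the last step left them, time stands still between calls to the robot, and variables do not carry over. Pictures are saved under pics/ and viewed, at most 10 in all, crops included, and the job is handed in when it is done.

```bash
mkdir -p pics; cat > h.py <<'E'
import numpy as np,cv2
from workcell import arm
def snap(n,f):
    s=arm.snapshot(n); cv2.imwrite('pics/'+f,cv2.cvtColor(s['pixels'],cv2.COLOR_RGB2BGR)); return s
def ray(s,u,v,z):
    P=np.array(s['pose']); d=P[:3,:3]@np.array([(u-s['cx'])/s['fx'],-(v-s['cy'])/s['fy'],-1]); o=P[:3,3]
    return o+d*(z-o[2])/d[2]
def proj(s,p):
    P=np.array(s['pose']); q=P[:3,:3].T@(np.array(p)-P[:3,3]); return (s['cx']+s['fx']*q[0]/-q[2], s['cy']+s['fy']*q[1]/q[2])
E
python3 - <<'E'
from h import *
import pickle
for n in('top','side'):
    s=snap(n,n+'0.png'); print({k:(v if k!='pose' else np.round(v,3).tolist()) for k,v in s.items() if k!='pixels'})
    pickle.dump(s,open(n+'0.pkl','wb'))
st=arm.read_state(); print(st)
E
```

```text
{'fx': 478.29538510473327, 'fy': 478.29538510473327, 'cx': 323.22687277393436, 'cy': 196.04837946882043, 'pose': [[-0.023, 0.983, -0.18, 321.411], [-1.0, -0.024, -0.001, 16.308], [-0.005, 0.18, 0.984, 1183.601], [0.0, 0.0, 0.0, 1.0]]}
{'fx': 377.16195921675967, 'fy': 377.16195921675967, 'cx': 323.35396368994054, 'cy': 200.9743928375655, 'pose': [[-0.925, 0.265, -0.272, 288.867], [-0.379, -0.604, 0.701, 582.213], [0.021, 0.751, 0.659, 646.016], [0.0, 0.0, 0.0, 1.0]]}
{'t': 0.1, 'joints': array([-9.15394808e-01,  3.85523811e-01,  6.77265184e-03, -4.19854096e-04,
       -1.19397048e+00, -2.58584003e-01]), 'joint_vel': array([ 0.00011106,  0.00022738,  0.00410491,  0.00079083, -0.00085453,
        0.00255347]), 'tau': array([-1.16715884e-03, -3.93319666e+01,  1.88930547e+01,  4.19784665e+00,
       -2.56211708e-03,  2.03520230e-06]), 'ee_pos': array([ 241.365419  , -575.96710626,  230.31052355]), 'orientation': array([-1.97033545e-01,  9.80396255e-01,  9.49968110e-04, -2.49671703e-04]), 'wrist_force': array([0.96592395, 0.0332919 , 0.15768399]), 'wrist_torque': array([ 0.02229227, -0.02317916, -0.0010052 ]), 'gripper_force': 0.0, 'width': 0.9959594663741685}
```

View pics/top0.png

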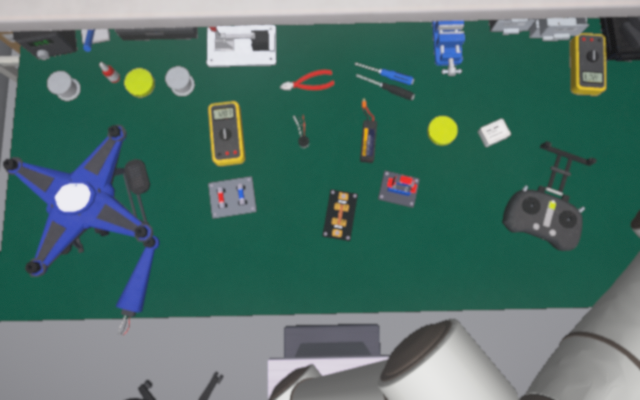

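View pics/side0.png

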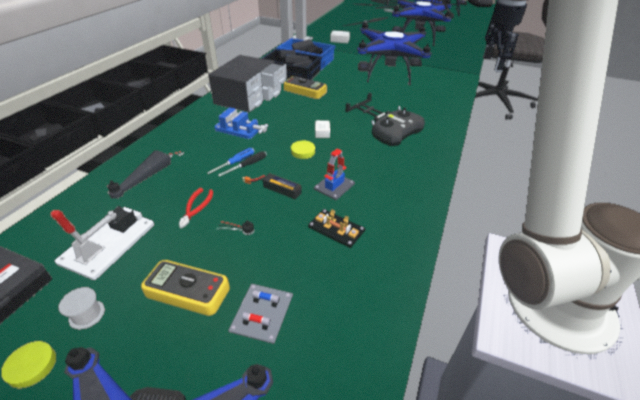

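The top view shows the rack near (232,197), the holder near (340,215) and the tongs in their stand near (399,188). In the side view they are near (262,312), (337,226) and (336,175). I'll enlarge these.

```bash
cat >> h.py <<'E'
def crops(items,f,w=66,k=4,cols=3):
    t=[]
    for s,u,v in items:
        c=cv2.resize(cv2.cvtColor(s['pixels'],cv2.COLOR_RGB2BGR)[v:v+w,u:u+w],None,fx=k,fy=k,interpolation=cv2.INTER_CUBIC)
        for i in range(0,w,10):
            cv2.putText(c,str(u+i),(i*k,8),0,.3,(255,255,255),1); cv2.line(c,(i*k+k//2,10),(i*k+k//2,14),(0,255,255),1)
            cv2.putText(c,str(v+i),(0,i*k+10),0,.3,(255,255,255),1); cv2.line(c,(20,i*k+k//2),(24,i*k+k//2),(0,255,255),1)
        t.append(c)
    cv2.imwrite('pics/'+f,np.vstack([np.hstack(t[i:i+cols]) for i in range(0,len(t),cols)]))
E
python3 - <<'E'
from h import *
import pickle
T=pickle.load(open('top0.pkl','rb'));S=pickle.load(open('side0.pkl','rb'))
crops([(T,200,165),(T,308,182),(T,366,155),(S,228,280),(S,304,194),(S,303,139)],'c0.png')
E
```

```text
(no output)
```

View pics/c0.png

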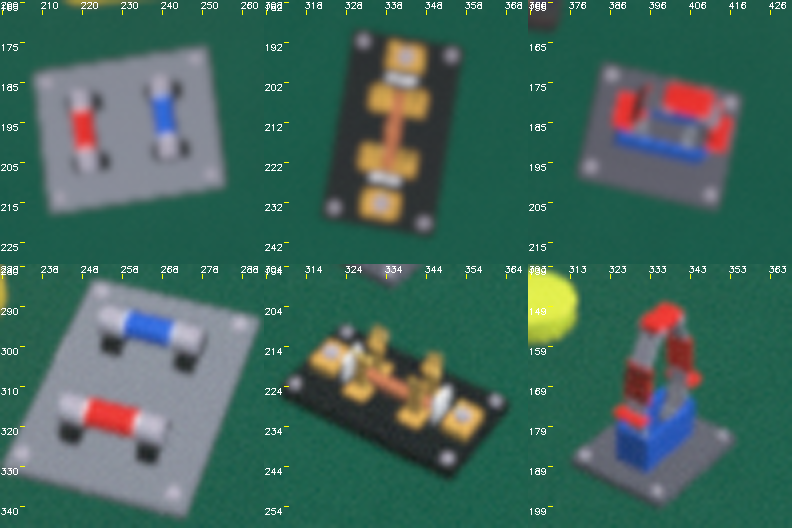

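The crop shows the rack corners (208.7,183) to (256.5,211.7), the holder, the stand, and the red fuse's middle at (221.2,198) top and (255.7,318) side. The bow's top is at (406.5,179) top and (336.5,152.5) side. Next I fit the poses.

```bash
cat > fit.py <<'E'
from h import *
import pickle
from scipy.optimize import least_squares
T=pickle.load(open('top0.pkl','rb'));S=pickle.load(open('side0.pkl','rb'))
def fit(name,hx,hy,z,top,side,x0):
    c=dict(a=(1,1),b=(1,-1),c=(-1,-1),d=(-1,1))
    def res(p,sel):
        r=[]
        for s,o in sel:
            for k,uv in o.items():
                X=c[k][0]*hx;Y=c[k][1]*hy
                r+=list(np.array(proj(s,[p[0]+X*np.cos(p[2])-Y*np.sin(p[2]),p[1]+X*np.sin(p[2])+Y*np.cos(p[2]),z]))-uv)
        return r
    for sel in ([(T,top)],[(S,side)],[(T,top),(S,side)]):
        q=least_squares(lambda p:res(p,sel),x0); print(name,np.round(q.x,3),'rms px',round(float(np.sqrt(np.mean(q.fun**2))),2))
    return q.x
def tri(a,b):
    f=lambda p:np.r_[np.array(proj(T,p))-a,np.array(proj(S,p))-b]
    q=least_squares(f,[450,0,20.]); return np.round(q.x,1),np.round(q.fun,1)
if __name__=='__main__':
    g=lambda u,v:ray(T,u,v,8)
    i=lambda u,v:[*g(u,v)[:2],0]
    fit('rack',45,55,6,dict(a=(208.75,183),b=(252,176.75),c=(256.5,211.75),d=(212.5,218.5)),dict(b=(251,284),c=(293,294),d=(274.75,343.25),a=(228.7,329.75)),i(232,197))
    fit('holder',60,35,10,dict(a=(330.25,189.5),b=(357.75,193),c=(350.5,241.25),d=(322.5,236.5)),dict(a=(309.25,228),b=(323.5,208.5),c=(365,228.5),d=(350.5,248)),i(340,215))
    fit('stand',37.5,45,8,dict(a=(385.25,170.75),b=(419.5,179.25),c=(413.25,207.5),d=(378.25,200)),dict(a=(314,188),c=(355.25,182.5),d=(336,200)),i(399,188))
    print('red',tri((221.25,198),(255.75,318)),'blue',tri((240.9,194),(265,308)[:1]+(294+33.5,)))
    print('bow',tri((406.5,179),(336.5,152.5)))
    for s in(T,S): print(proj(s,[0,0,0]))
    print(ray(T,220,188.25,19),ray(T,222.5,208,19),ray(T,221.25,198,19),ray(S,255.75,318,19),ray(T,406.5,179,114),ray(S,336.5,152.5,114))
E
python3 fit.py
```

```text
rack [5.38804e+02 2.44802e+02 1.26000e-01] rms px 0.12
rack [5.38432e+02 2.46587e+02 1.34000e-01] rms px 0.64
rack [5.38657e+02 2.45864e+02 1.31000e-01] rms px 0.54
holder [ 4.87592e+02 -2.36240e+01 -1.82000e-01] rms px 0.24
holder [ 4.8558e+02 -1.7593e+01 -1.8300e-01] rms px 1.13
holder [ 4.86845e+02 -2.14680e+01 -1.83000e-01] rms px 1.12
stand [ 5.48870e+02 -1.72667e+02 -2.64000e-01] rms px 0.35
stand [ 5.47747e+02 -1.67262e+02 -2.62000e-01] rms px 0.33
stand [ 5.48712e+02 -1.71480e+02 -2.65000e-01] rms px 0.64
red (array([536.8, 270.4,  18.9]), array([-0.1, -0.5,  0.4,  0.1])) blue (array([552.9, 235.4, -77.3]), array([ 1.1,  3.6, -2.8, -0.8]))
bow (array([ 551.9, -175.1,  108.4]), array([ 0.1,  0.5, -0.6, -0.1]))
(np.float64(336.2104834841582), np.float64(424.4650057576827))
(np.float64(559.9139523268536), np.float64(305.81730733630616))
[560.23106422 273.48311483  19.        ] [510.37371751 266.54417645  19.        ] [535.5225808  270.00520937  19.        ] [537.43393145 270.55191753  19.        ] [ 551.89325326 -173.89113659  114.        ] [ 547.64670119 -167.23795254  114.        ]
```

```bash
python3 -m creep '{"hand":[0,0,0,0,0,0,0,0,0,0],"dp":[[0.03,0.04,0],[0.06,0.08,0],[0.09,0.12,0],[0.12,0.16,0],[0.15,0.2,0],[0.18,0.24,0],[0.21,0.28,0],[0.24,0.32,0],[0.27,0.36,0],[0.307,0.403,0]],"yaw":[-0.06,-0.13,-0.2,-0.26,-0.33,-0.4,-0.46,-0.53,-0.6,-0.662]}'
python3 -m creep '{"hand":[0,0,0],"dp":[[0,0,-0.02],[0,0,-0.04],[0,0,-0.04]],"yaw":[0,0,0]}'
python3 - <<'E'
from h import *
import pickle
T=snap('top','t1.png');S=snap('side','s1.png');pickle.dump((T,S),open('1.pkl','wb'))
st=arm.read_state();print(st['ee_pos'],st['joints'],st['orientation'])
p=st['ee_pos'];print(proj(T,p),proj(S,p))
crops([(T,340,110),(S,290,90)],'c1.png',w=100,k=4,cols=2)
E
```

```text
t: 1.1
ee_pos: [544.6, -176.5, 231.2]
orientation: [0.133, 0.991, 0.0, -0.0]
wrist_force: [0.8, -1.7, -0.3]
width: 0.999
gripper_force: 0.0
t: 1.4
ee_pos: [542.2, -177.5, 187.9]
orientation: [0.132, 0.991, 0.0, -0.004]
wrist_force: [0.5, 0.1, 0.1]
width: 0.999
gripper_force: 0.0
[ 544.04426124 -178.70599304  191.26157504] [-3.43366244e-02  3.28532261e-01 -1.82770004e-01  4.76187761e-04
 -1.06050584e+00 -1.80182123e+00] [ 1.32176422e-01  9.91226056e-01 -2.56369879e-04 -4.83050363e-04]
(np.float64(415.0066728684926), np.float64(174.74317345252152)) (np.float64(341.0368053816815), np.float64(123.38398407344692))
```

View pics/c1.png

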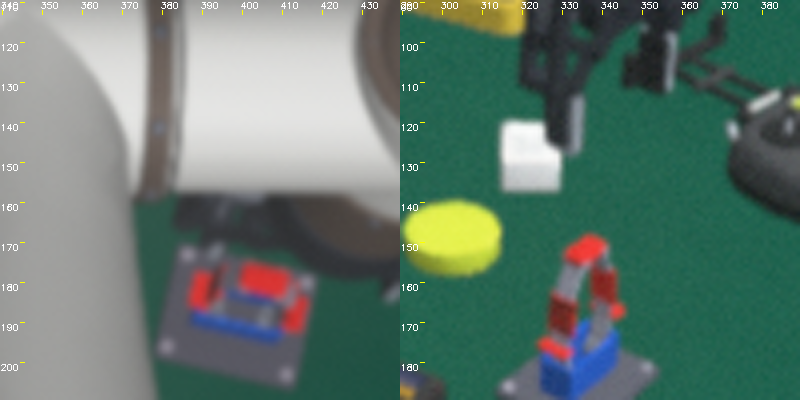

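The side crop shows the open fingertips at about (332,127) and (355,112), with the bow's top at (336.5,152.5). The top view is mostly hidden by the arm. I compare the tips with the measured TCP.

```bash
python3 -m creep '{"hand":[0,0],"dp":[[0,0,0],[0,0,0]],"yaw":[0,0]}'; python3 - <<'E'
from h import *
import pickle
T,S=pickle.load(open('1.pkl','rb'))
st=arm.read_state();p=st['ee_pos'];print(p)
yd=np.array([.262,.965,0])
for w in(50,): print([proj(S,[544,-178.7,204]+k*w*yd) for k in(1,-1,0)])
print(ray(S,343.8,119.7,204),ray(S,336.5,152.5,114))
# stand from side shifted
E
python3 - <<'E'
from h import *
S=arm.snapshot('side'); import cv2
crops([(S,300,80)],'c2.png',w=75,k=8,cols=1)
E
```

```text
t: 1.7
ee_pos: [544.6, -179.0, 192.6]
orientation: [0.133, 0.991, -0.0, 0.001]
wrist_force: [-0.1, -0.5, 0.3]
width: 0.999
gripper_force: 0.0
[ 544.60088006 -179.00081884  192.56680018]
[(np.float64(328.6954405916188), np.float64(126.95450305007382)), (np.float64(353.14582057782053), np.float64(110.83590942990674)), (np.float64(341.3343945835309), np.float64(118.62243772861105))]
[ 536.90803423 -176.28975491  204.        ] [ 547.64670119 -167.23795254  114.        ]
```

View pics/c2.png

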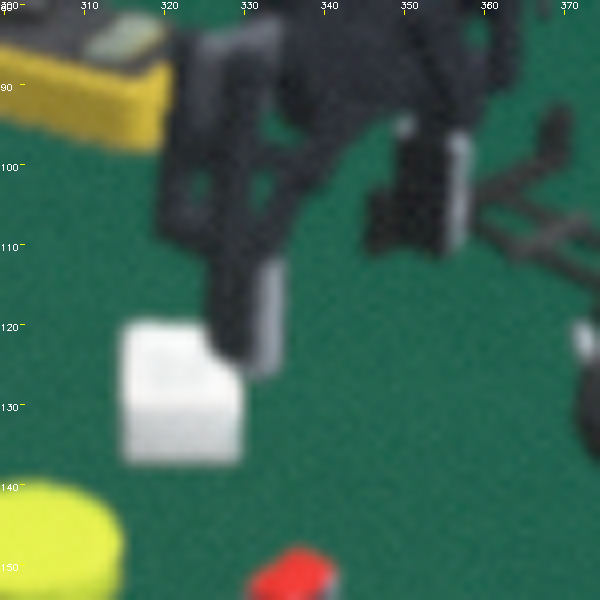

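The tips sit within 1 px of where the side camera predicts, so I trust that camera: tongs at about (548,-168.5). I descend there.

```bash
python3 -m creep '{"hand":[0,0,0,0,0,0,0,0,0,0],"dp":[[0.0034,0.0105,0],[0.0034,0.0105,0],[0.0034,0.0105,-0.02],[0.0034,0.0105,-0.04],[0.0034,0.0105,-0.06],[0.0034,0.0105,-0.08],[0.0034,0.0105,-0.1],[0.0034,0.0105,-0.12],[0.0034,0.0105,-0.14],[0.0034,0.0105,-0.14]],"yaw":[0,0,0,0,0,0,0,0,0,0]}'
python3 -m creep '{"hand":[0,0,0],"dp":[[0,0,0],[0,0,0],[0,0,0]],"yaw":[0,0,0]}'
python3 - <<'E'
from h import *
S=arm.snapshot('side'); T=arm.snapshot('top')
crops([(S,285,110),(T,350,130)],'c3.png',w=100,k=4,cols=2)
E
```

```text
t: 2.75
ee_pos: [545.6, -167.6, 48.8]
orientation: [0.132, 0.991, -0.0, -0.003]
wrist_force: [-0.5, 1.0, 0.4]
width: 0.999
gripper_force: 0.0
t: 3.05
ee_pos: [548.4, -168.0, 52.6]
orientation: [0.132, 0.991, 0.0, 0.001]
wrist_force: [0.6, -0.8, -0.0]
width: 0.996
gripper_force: 0.0
```

View pics/c3.png

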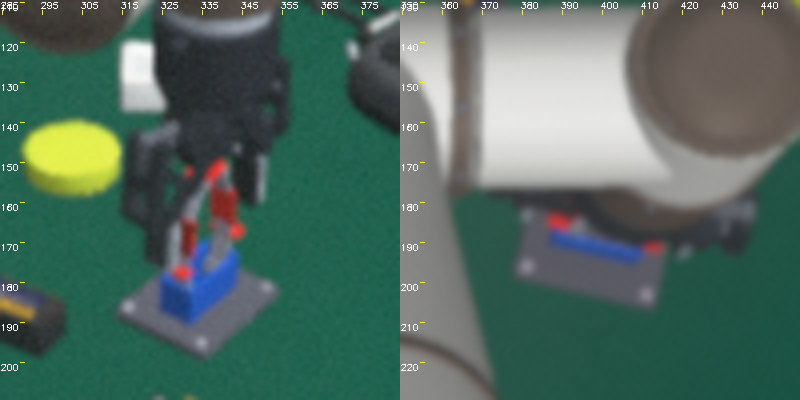

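The side crop shows the fingers straddling the grip plates, with the left finger at u≈322–330 and the plates at u≈330 and 341. I close gently.

```bash
python3 -m creep '{"hand":[80,85,90,90,95,95,100,100],"dp":[[0,0,0],[0,0,0],[0,0,0],[0,0,0],[0,0,0],[0,0,0],[0,0,0],[0,0,0]],"yaw":[0,0,0,0,0,0,0,0]}' 20
python3 -m creep '{"hand":[105,105,110,110],"dp":[[0,0,0],[0,0,0],[0,0,0],[0,0,0]],"yaw":[0,0,0,0]}' 20
python3 -m creep '{"hand":[115,115,115],"dp":[[0,0,0],[0,0,0],[0,0,0]],"yaw":[0,0,0]}' 20
```

```text
t: 3.95
ee_pos: [547.6, -168.0, 51.3]
orientation: [0.132, 0.991, -0.0, -0.0]
wrist_force: [0.1, -0.7, 0.3]
width: 0.607
gripper_force: 0.2
t: 4.35
ee_pos: [547.8, -167.8, 51.4]
orientation: [0.132, 0.991, 0.0, 0.0]
wrist_force: [0.0, 1.5, 1.5]
width: 0.57
gripper_force: 4.6
t: 4.65
ee_pos: [547.8, -168.0, 51.5]
orientation: [0.132, 0.991, -0.0, 0.0]
wrist_force: [0.0, 1.1, 1.6]
width: 0.553
gripper_force: 6.4
```

```bash
python3 -m creep '{"hand":[112,112,112,112,112,112,112,112],"dp":[[0,0,0.005],[0,0,0.015],[0,0,0.03],[0,0,0.045],[0,0,0.065],[0,0,0.085],[0,0,0.105],[0,0,0.11]],"yaw":[0,0,0,0,0,0,0,0]}'
python3 -m creep '{"hand":[112,112,112,112,112,112,112,112,112,112],"dp":[[0,0.01,0],[0,0.03,0],[0,0.05,0],[-0.002,0.08,0],[-0.004,0.11,0],[-0.005,0.14,0],[-0.006,0.17,0],[-0.008,0.2,0],[-0.01,0.23,0],[-0.011,0.26,0]],"yaw":[0,0.02,0.05,0.08,0.11,0.14,0.17,0.2,0.23,0.26]}'
python3 -m creep '{"hand":[112,112,112,112,112,112,112,112,112,112],"dp":[[0,0.03,0],[0,0.06,0],[0,0.09,0],[0,0.12,0],[0,0.145,0],[0,0.165,0],[0,0.175,0],[0,0.178,0],[0,0.178,0],[0,0.178,0]],"yaw":[0.03,0.06,0.09,0.12,0.14,0.14,0.14,0.14,0.14,0.14]}'
python3 - <<'E'
from h import *
S=arm.snapshot('side'); T=arm.snapshot('top')
st=arm.read_state();p=st['ee_pos'];o=st['orientation'];print(p,-2*np.arctan2(o[0],o[1]))
for d in (-43.5,19+44): print(proj(S,p+[0,0,d]),proj(T,p+[0,0,d]))
crops([(S,205,210),(T,190,120)],'c4.png',w=130,k=3,cols=2)
E
```

```text
t: 5.45
ee_pos: [548.7, -168.4, 164.3]
orientation: [0.132, 0.991, -0.0, 0.002]
wrist_force: [0.9, 1.5, -0.9]
width: 0.556
gripper_force: 3.8
t: 6.45
ee_pos: [535.0, 93.4, 159.8]
orientation: [0.002, 1.0, -0.0, -0.002]
wrist_force: [1.4, 0.0, -0.4]
width: 0.559
gripper_force: 3.8
t: 7.45
ee_pos: [536.4, 269.0, 161.2]
orientation: [-0.067, 0.998, -0.0, -0.0]
wrist_force: [0.7, -0.5, -0.6]
width: 0.561
gripper_force: 3.8
[536.6155657  269.04341844 161.41808842] 0.1334801737295577
(np.float64(250.9395228915498), np.float64(285.3076519329835)) (np.float64(212.32493177653026), np.float64(189.87015785937567))
(np.float64(243.45559315878558), np.float64(242.35421946311777)) (np.float64(200.22701712502976), np.float64(179.89280420304652))
```

View pics/c4.png

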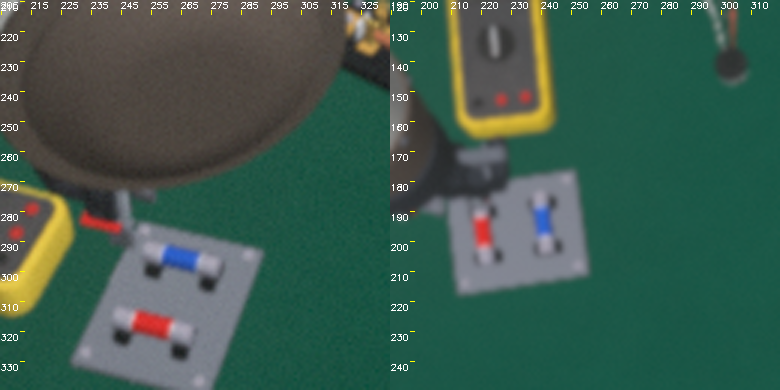

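The tongs are held upright. A jaw shows at about (247,285) in the side crop, as predicted, and the red fuse is at (255,318). I descend over it.

```bash
python3 -m creep '{"hand":[110,109,109,109,109,109,109,109,109,109],"dp":[[0,0.0014,0],[0,0.0014,-0.01],[0,0.0014,-0.025],[0,0.0014,-0.04],[0,0.0014,-0.055],[0,0.0014,-0.065],[0,0.0014,-0.075],[0,0.0014,-0.085],[0,0.0014,-0.085],[0,0.0014,-0.085]],"yaw":[0,0,0,0,0,0,0,0,0,0]}'
python3 -m creep '{"hand":[109,109,109,109,109,109],"dp":[[0,0,-0.005],[0,0,-0.01],[0,0,-0.015],[0,0,-0.019],[0,0,-0.019],[0,0,-0.019]],"yaw":[0,0,0,0,0,0]}'
python3 - <<'E'
from h import *
S=arm.snapshot('side'); T=arm.snapshot('top')
st=arm.read_state();p=st['ee_pos'];print(p,st['wrist_force'])
print(proj(S,p+[0,0,-43.5]),proj(T,p+[0,0,-43.5]))
crops([(S,215,270),(T,190,150)],'c5.png',w=80,k=5,cols=2)
E
```

```text
t: 8.55
ee_pos: [536.8, 271.5, 76.3]
orientation: [-0.067, 0.998, -0.0, 0.0]
wrist_force: [-0.4, 0.4, -0.9]
width: 0.573
gripper_force: 3.3
t: 9.15
ee_pos: [536.6, 271.4, 57.2]
orientation: [-0.067, 0.998, -0.0, -0.0]
wrist_force: [-0.1, -0.6, -1.1]
width: 0.568
gripper_force: 3.3
[536.72432167 271.51664807  57.49146249] [ 0.34085154  0.62574925 -2.11751908]
(np.float64(256.0834052965211), np.float64(320.0308649524769)) (np.float64(221.08274036848502), np.float64(197.8928806889568))
```

View pics/c5.png

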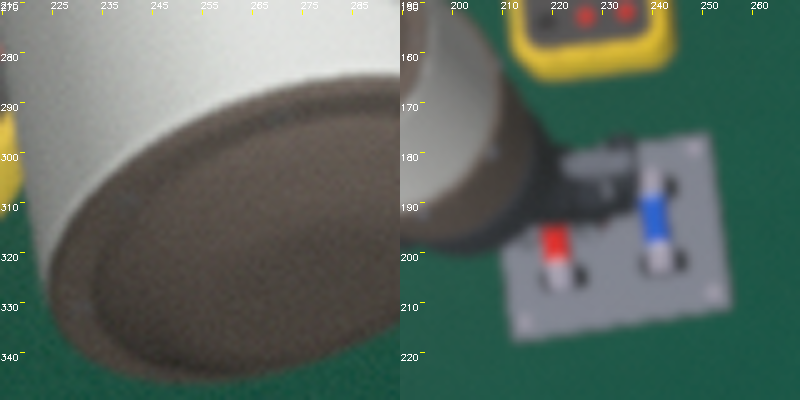

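The top crop shows the red band at (220.5,197) still in the cradle, with the hand beside it and the wrist force near zero. I close on the fuse.

```bash
python3 -m creep '{"hand":[115,120,125,130,133,136,136,136],"dp":[[0,0,0],[0,0,0],[0,0,0],[0,0,0],[0,0,0],[0,0,0],[0,0,0],[0,0,0]],"yaw":[0,0,0,0,0,0,0,0]}' 20
python3 -m creep '{"hand":[145,150,150,150],"dp":[[0,0,0],[0,0,0],[0,0,0],[0,0,0]],"yaw":[0,0,0,0]}' 20
```

```text
t: 10.05
ee_pos: [536.8, 271.7, 57.5]
orientation: [-0.067, 0.998, 0.0, 0.0]
wrist_force: [-0.9, 2.0, 0.4]
width: 0.499
gripper_force: 20.2
t: 10.45
ee_pos: [536.7, 271.6, 57.5]
orientation: [-0.067, 0.998, 0.0, 0.0]
wrist_force: [-1.2, 2.2, 0.9]
width: 0.495
gripper_force: 20.1
```

```bash
cat > iou.py <<'E'
from h import *
import pickle
from scipy.optimize import minimize
T=pickle.load(open('top0.pkl','rb'));S=pickle.load(open('side0.pkl','rb'))
K=8
def run(nm,s,c,hx,hy,h,p0):
    u0,v0=np.round(proj(s,[p0[0],p0[1],0])).astype(int); w=45
    im=s['pixels'][v0-w:v0+w,u0-w:u0+w].astype(float)
    bg=np.median(im[:8].reshape(-1,3),0) if 0 else np.array([20,92,75.])
    g=im[...,1]-im[...,0]; green=np.clip((g-15)/40,0,1)   # 1 on the green mat
    obj=cv2.resize(1-green,None,fx=K,fy=K,interpolation=cv2.INTER_LINEAR)
    def cost(p):
        C,Sn=np.cos(p[2]),np.sin(p[2]); q=[]
        for z in(0,h):
            for a,b in((1,1),(1,-1),(-1,-1),(-1,1)):
                X,Y=a*hx,b*hy; u,v=proj(s,[p[0]+X*C-Y*Sn,p[1]+X*Sn+Y*C,z]); q.append([(u-u0+w+.5)*K,(v-v0+w+.5)*K])
        hull=cv2.convexHull(np.float32(q))
        m=np.zeros(obj.shape,np.float32); cv2.fillConvexPoly(m,np.int32(hull*16+.5),1,cv2.LINE_AA,4)
        M=cv2.dilate(m,np.ones((5*K,5*K)))          # look only near the outline
        return float((np.abs(obj-m)*M).sum()/K/K)
    b=min((minimize(cost,[p0[0]+d,p0[1]+e,p0[2]],method='Nelder-Mead',options=dict(initial_simplex=np.array([p0[0]+d,p0[1]+e,p0[2]])+np.array([[0,0,0],[4,0,0],[0,4,0],[0,0,.05]]))) for d in(-4,3) for e in(-4,3)),key=lambda r:r.fun)
    print(nm,c,np.round(b.x,3),round(b.fun,1))
for c,s in(('T',T),('S',S)):
    run('rack',s,c,45,55,6,[538.6,245.8,.13]); run('holder',s,c,60,35,10,[486.8,-21,-.183]); run('stand',s,c,37.5,45,8,[548.5,-170,-.265])
E
python3 iou.py
```

```text
rack T [5.40939e+02 2.46858e+02 1.33000e-01] 146.3
holder T [ 4.89173e+02 -2.23700e+01 -1.98000e-01] 82.9
stand T [ 5.51992e+02 -1.71763e+02 -2.60000e-01] 115.2
rack S [5.40954e+02 2.45499e+02 1.36000e-01] 157.7
holder S [ 4.89998e+02 -2.44850e+01 -2.03000e-01] 111.5
stand S [ 5.52159e+02 -1.72869e+02 -2.46000e-01] 202.9
```

```bash
python3 -m creep '{"hand":[150,150,150,150,150,150,150,150,150],"dp":[[0,0,0.003],[0,0,0.008],[0,0,0.015],[0,0,0.025],[0,0,0.035],[0,0,0.05],[0,0,0.065],[0,0,0.07],[0,0,0.07]],"yaw":[0,0,0,0,0,0,0,0,0]}' 20
```

```text
t: 11.35
ee_pos: [537.0, 271.7, 128.7]
orientation: [-0.067, 0.998, 0.001, 0.001]
wrist_force: [-0.2, -0.2, -1.4]
width: 0.494
gripper_force: 21.7
```

```bash
python3 -m creep '{"hand":[150,150,150,150,150,150,150,150,150,150],"dp":[[-0.002,-0.01,0],[-0.005,-0.03,0],[-0.01,-0.06,0],[-0.015,-0.09,0],[-0.02,-0.12,0],[-0.025,-0.15,0],[-0.03,-0.18,0],[-0.035,-0.21,0],[-0.04,-0.24,0],[-0.045,-0.265,0]],"yaw":[0,-0.03,-0.06,-0.1,-0.13,-0.16,-0.2,-0.24,-0.28,-0.324]}' 20
python3 -m creep '{"hand":[150,150,150,150,150,150],"dp":[[-0.002,-0.015,-0.005],[-0.004,-0.024,-0.01],[-0.004,-0.0267,-0.018],[-0.004,-0.0267,-0.018],[-0.004,-0.0267,-0.018],[-0.004,-0.0267,-0.018]],"yaw":[0,0,0,0,0,0]}' 20
python3 - <<'E'
from h import *
import pickle
S=arm.snapshot('side'); T=arm.snapshot('top'); pickle.dump((T,S),open('2.pkl','wb'))
st=arm.read_state();p=st['ee_pos'];o=st['orientation'];print(p,-2*np.arctan2(o[0],o[1]))
y=-2*np.arctan2(o[0],o[1]); ax=np.array([np.cos(y),np.sin(y),0])
for k in(-25.5,25.5): print([np.round(proj(s,p+[0,0,-38.5]+k*ax),1) for s in(S,T)])
crops([(S,290,165),(T,290,160)],'c6.png',w=80,k=5,cols=2)
E
```

```text
t: 12.35
ee_pos: [489.5, 3.5, 126.7]
orientation: [0.097, 0.995, -0.0, -0.001]
wrist_force: [1.9, 0.2, -1.3]
width: 0.493
gripper_force: 21.7
t: 12.95
ee_pos: [488.0, -19.6, 109.3]
orientation: [0.094, 0.996, 0.0, 0.0]
wrist_force: [1.4, -1.1, -2.5]
width: 0.496
gripper_force: 21.7
[487.93207973 -19.6800144  109.4596225 ] -0.1880348534924789
[array([346.9, 212.2]), array([337.6, 221.7])]
[array([327.7, 203.7]), array([341.1, 200.5])]
```

View pics/c6.png

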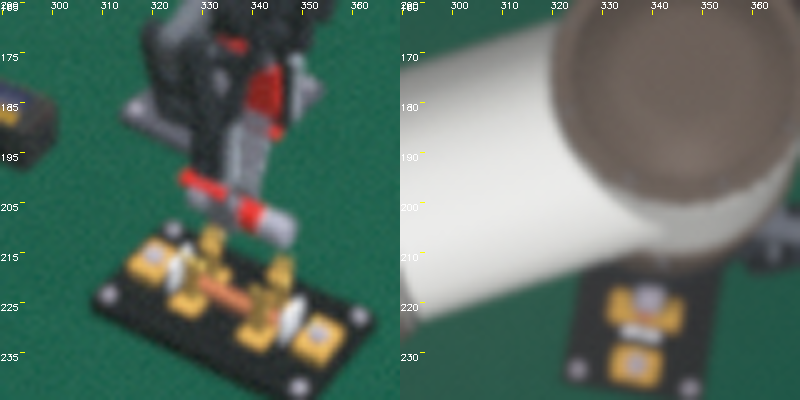

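The side crop shows the fuse hanging in the jaws, ends at (327.6,204.6) and (347.8,211). The holder's four screws are at (311.8,223.8), (324.6,210.8), (362,228) and (349.6,242.4). In the top crop the fuse end (340,219) lies over the clip pair centred at u=339.2.

```bash
python3 - <<'E'
from h import *
import pickle
T,S=pickle.load(open('2.pkl','rb'))
f=lambda u,v,z:np.round(ray(S,u,v,z),1)
print('fuse',f(337.7,207.8,71))
for z in(10,12): print('screws',f(337.0,226.25,z))
sc=[ray(S,*q,11) for q in((311.8,223.8),(324.6,210.8),(362,228),(349.6,242.4))]
print(np.round(sc,1)); 
d=(sc[0]+sc[1]-sc[2]-sc[3])[:2]; print('yaw',np.arctan2(d[1],d[0]), 'sizes',np.linalg.norm(d)/2, np.linalg.norm((sc[0]+sc[3]-sc[1]-sc[2])[:2])/2)
print('bar',f(338.2,224.4,18),'plates',f(337.2,223.8,18),f(320.8,216.2,15),f(353.6,231.6,15))
g=lambda u,v,z:np.round(ray(T,u,v,z),1)
print('T fuse end',g(340,219.6,71),'clip',g(339.2,222,36))
E
```

```text
fuse [487.  -20.4  71. ]
screws [486.6 -22.5  10. ]
screws [486.  -20.6  12. ]
[[544.4  -5.3  11. ]
 [533.6 -59.9  11. ]
 [429.8 -39.7  11. ]
 [441.7  15.4  11. ]]
yaw -0.19513070121472942 sizes 105.27509930140148 56.00456595342701
bar [483.7 -21.8  18. ] plates [486.6 -22.8  18. ] [533.3 -34.3  15. ] [443.3 -16.8  15. ]
T fuse end [467.7 -20.6  71. ] clip [466.6 -19.6  36. ]
```

```bash
python3 -m creep '{"hand":[150,150,150,150,150,150],"dp":[[-0.001,-0.0003,-0.005],[-0.001,-0.0003,-0.012],[-0.001,-0.0003,-0.02],[-0.001,-0.0003,-0.027],[-0.001,-0.0003,-0.027],[-0.001,-0.0003,-0.027]],"yaw":[-0.004,-0.004,-0.004,-0.004,-0.004,-0.004]}' 20
python3 -m creep '{"hand":[150,150,150,150],"dp":[[0,0,-0.001],[0,0,-0.002],[0,0,-0.003],[0,0,-0.003]],"yaw":[0,0,0,0]}' 20
python3 -m creep '{"hand":[150,150,150],"dp":[[0,0,-0.001],[0,0,-0.002],[0,0,-0.002]],"yaw":[0,0,0]}' 20
```

```text
t: 13.65
ee_pos: [486.5, -20.7, 82.0]
orientation: [0.096, 0.995, -0.0, -0.0]
wrist_force: [0.3, -0.1, -1.5]
width: 0.495
gripper_force: 21.7
t: 14.05
ee_pos: [486.5, -20.6, 79.3]
orientation: [0.096, 0.995, 0.0, 0.0]
wrist_force: [0.1, 0.8, -1.1]
width: 0.495
gripper_force: 21.7
t: 14.35
ee_pos: [487.3, -20.2, 77.6]
orientation: [0.096, 0.995, 0.0, 0.001]
wrist_force: [-0.5, 2.1, 1.3]
width: 0.494
gripper_force: 20.8
```

```bash
python3 -m creep '{"hand":[150,150,150],"dp":[[0,0.0007,0],[0,0.0007,-0.001],[0,0.0007,-0.001]],"yaw":[0,0,0]}' 20
python3 -m creep '{"hand":[150,150],"dp":[[0,0,-0.001],[0,0,-0.001]],"yaw":[0,0]}' 20
```

```text
t: 14.65
ee_pos: [487.1, -19.8, 76.7]
orientation: [0.096, 0.995, 0.0, 0.001]
wrist_force: [0.2, 1.4, 2.9]
width: 0.493
gripper_force: 21.3
t: 14.85
ee_pos: [487.1, -19.8, 75.6]
orientation: [0.096, 0.995, 0.0, 0.001]
wrist_force: [0.1, 1.4, 3.6]
width: 0.493
gripper_force: 21.5
```

```bash
python3 -m creep '{"hand":[150,150],"dp":[[0,0.0004,-0.001],[0,0.0004,-0.001]],"yaw":[0,0]}' 20
python3 -m creep '{"hand":[150,150],"dp":[[0,0,-0.001],[0,0,-0.001]],"yaw":[0,0]}' 20
python3 -m creep '{"hand":[150,150],"dp":[[0,0,-0.001],[0,0,-0.001]],"yaw":[0,0]}' 20
```

```text
t: 15.05
ee_pos: [486.9, -19.5, 74.5]
orientation: [0.096, 0.995, -0.0, 0.0]
wrist_force: [1.5, 0.0, 4.4]
width: 0.494
gripper_force: 21.8
t: 15.25
ee_pos: [486.7, -19.5, 73.2]
orientation: [0.096, 0.995, 0.0, 0.0]
wrist_force: [0.3, 0.5, 3.7]
width: 0.498
gripper_force: 21.7
t: 15.45
ee_pos: [486.4, -19.5, 71.9]
orientation: [0.097, 0.995, -0.0, -0.0]
wrist_force: [1.8, -0.1, 2.4]
width: 0.491
gripper_force: 21.5
```

```bash
python3 -m creep '{"hand":[150,150],"dp":[[0,0,-0.001],[0,0,-0.001]],"yaw":[0,0]}' 20
python3 -m creep '{"hand":[150,150],"dp":[[0,0,-0.001],[0,0,-0.001]],"yaw":[0,0]}' 20
```

```text
t: 15.65
ee_pos: [486.2, -19.5, 70.8]
orientation: [0.097, 0.995, -0.0, -0.0]
wrist_force: [1.9, 1.2, -0.4]
width: 0.498
gripper_force: 21.3
t: 15.85
ee_pos: [486.0, -19.5, 69.7]
orientation: [0.097, 0.995, -0.0, -0.001]
wrist_force: [1.4, 0.9, -1.7]
width: 0.497
gripper_force: 21.2
```

```bash
python3 -m creep '{"hand":[150,150],"dp":[[0,0,-0.001],[0,0,-0.001]],"yaw":[0,0]}' 20
python3 -m creep '{"hand":[150,150],"dp":[[0,0,-0.001],[0,0,-0.001]],"yaw":[0,0]}' 20
```

```text
t: 16.05
ee_pos: [486.0, -19.6, 68.8]
orientation: [0.097, 0.995, -0.0, -0.001]
wrist_force: [0.7, 1.2, -2.5]
width: 0.493
gripper_force: 21.1
t: 16.25
ee_pos: [486.1, -19.6, 67.8]
orientation: [0.097, 0.995, -0.0, -0.001]
wrist_force: [1.3, 0.7, -3.1]
width: 0.489
gripper_force: 21.0
```

```bash
python3 -m creep '{"hand":[150,150],"dp":[[0,0,-0.001],[0,0,-0.001]],"yaw":[0,0]}' 20
```

```text
t: 16.45
ee_pos: [486.1, -19.6, 66.9]
orientation: [0.097, 0.995, -0.0, -0.001]
wrist_force: [-0.2, 0.6, -3.0]
width: 0.492
gripper_force: 21.0
```

```bash
python3 -m creep '{"hand":[150,150],"dp":[[0,0,-0.001],[0,0,-0.001]],"yaw":[0,0]}' 20
```

```text
t: 16.65
ee_pos: [486.2, -19.6, 66.1]
orientation: [0.097, 0.995, -0.0, -0.0]
wrist_force: [0.5, 1.4, -3.5]
width: 0.495
gripper_force: 21.1
```

```bash
python3 -m creep '{"hand":[150,150],"dp":[[0,0,-0.001],[0,0,-0.001]],"yaw":[0,0]}' 20
```

```text
t: 16.85
ee_pos: [486.5, -19.5, 65.3]
orientation: [0.096, 0.995, -0.0, -0.0]
wrist_force: [0.4, 0.7, -2.6]
width: 0.494
gripper_force: 21.1
```

```bash
python3 -m creep '{"hand":[150,150],"dp":[[0,0,-0.001],[0,0,-0.001]],"yaw":[0,0]}' 20
```

```text
t: 17.05
ee_pos: [486.5, -19.7, 64.3]
orientation: [0.096, 0.995, -0.0, -0.0]
wrist_force: [-0.1, -0.5, -0.2]
width: 0.491
gripper_force: 21.6
```

```bash
python3 -m creep '{"hand":[150,150],"dp":[[0,0,-0.001],[0,0,-0.001]],"yaw":[0,0]}' 20
```

```text
t: 17.25
ee_pos: [486.5, -19.6, 63.3]
orientation: [0.096, 0.995, -0.0, -0.0]
wrist_force: [0.0, -1.0, -0.3]
width: 0.493
gripper_force: 21.6
```

```bash
python3 -m creep '{"hand":[150,150],"dp":[[0,0,-0.001],[0,0,-0.001]],"yaw":[0,0]}' 20
```

```text
t: 17.45
ee_pos: [486.7, -19.5, 62.3]
orientation: [0.096, 0.995, -0.0, 0.0]
wrist_force: [-0.3, 1.5, -0.8]
width: 0.493
gripper_force: 21.7
```

```bash
python3 -m creep '{"hand":[150,150],"dp":[[0,0,-0.001],[0,0,-0.001]],"yaw":[0,0]}' 20
```

```text
t: 17.65
ee_pos: [487.0, -19.6, 61.9]
orientation: [0.096, 0.995, -0.0, 0.0]
wrist_force: [-1.1, -0.8, 4.6]
width: 0.494
gripper_force: 22.3
```

```bash
python3 -m creep '{"hand":[150,150],"dp":[[0,0,-0.001],[0,0,-0.001]],"yaw":[0,0]}' 20
```

```text
t: 17.85
ee_pos: [487.2, -19.6, 61.1]
orientation: [0.096, 0.995, -0.0, 0.001]
wrist_force: [-0.5, -0.6, 5.9]
width: 0.497
gripper_force: 22.6
```

```bash
python3 -m creep '{"hand":[150,150],"dp":[[0,0,-0.001],[0,0,-0.001]],"yaw":[0,0]}' 20
```

```text
t: 18.05
ee_pos: [487.3, -19.6, 60.2]
orientation: [0.096, 0.995, -0.0, 0.001]
wrist_force: [-0.9, -0.7, 5.8]
width: 0.491
gripper_force: 22.8
```

```bash
python3 -m creep '{"hand":[150,150],"dp":[[0,0,-0.0007],[0,0,-0.0007]],"yaw":[0,0]}' 20
```

```text
t: 18.25
ee_pos: [487.4, -19.6, 59.7]
orientation: [0.096, 0.995, -0.0, 0.001]
wrist_force: [-0.6, -1.2, 6.7]
width: 0.496
gripper_force: 22.9
```

```bash
python3 -m creep '{"hand":[150,150],"dp":[[0,0,-0.0007],[0,0,-0.0007]],"yaw":[0,0]}' 20
```

```text
t: 18.45
ee_pos: [487.7, -19.6, 59.5]
orientation: [0.096, 0.995, -0.0, 0.001]
wrist_force: [-2.7, -0.8, 10.1]
width: 0.498
gripper_force: 23.2
```

```bash
python3 -m creep '{"hand":[150,150,150],"dp":[[0,0,-0.0002],[0,0,-0.0002],[0,0,-0.0002]],"yaw":[0,0,0]}' 20
```

```text
t: 18.75
ee_pos: [487.7, -19.6, 59.5]
orientation: [0.096, 0.995, -0.0, 0.001]
wrist_force: [-1.9, -0.6, 11.4]
width: 0.492
gripper_force: 23.3
```

```bash
python3 -m creep '{"hand":[150,150,140,135,130,125,120,115,110,108],"dp":[[0,0,0.0008],[0,0,0.0012],[0,0,0.0012],[0,0,0.0012],[0,0,0.0012],[0,0,0.0012],[0,0,0.0012],[0,0,0.0012],[0,0,0.0012],[0,0,0.0012]],"yaw":[0,0,0,0,0,0,0,0,0,0]}' 20
python3 -m creep '{"hand":[108,108],"dp":[[0,0,0],[0,0,0]],"yaw":[0,0]}' 20
```

```text
t: 19.75
ee_pos: [486.3, -19.5, 58.6]
orientation: [0.096, 0.995, -0.0, -0.0]
wrist_force: [-0.0, 0.2, -0.7]
width: 0.576
gripper_force: 3.1
t: 19.95
ee_pos: [486.5, -19.5, 58.8]
orientation: [0.096, 0.995, -0.0, -0.0]
wrist_force: [-0.5, -0.3, -1.5]
width: 0.575
gripper_force: 3.1
```

```bash
python3 -m creep '{"hand":[109,109,109,109],"dp":[[0,0,0.002],[0,0,0.004],[0,0,0.007],[0,0,0.01]],"yaw":[0,0,0,0]}' 20
python3 -m creep '{"hand":[111,112,112,112,112,112,112],"dp":[[0,0,0.01],[0,0,0.025],[0,0,0.045],[0,0,0.065],[0,0,0.085],[0,0,0.09],[0,0,0.09]],"yaw":[0,0,0,0,0,0,0]}' 20
python3 - <<'E'
from h import *
import pickle
S=arm.snapshot('side'); T=arm.snapshot('top'); pickle.dump((T,S),open('3.pkl','wb'))
st=arm.read_state();p=st['ee_pos'];print(p)
crops([(S,280,130)],'c7.png',w=110,k=5,cols=1)
E
```

```text
t: 20.35
ee_pos: [486.6, -19.5, 69.3]
orientation: [0.096, 0.995, 0.0, 0.0]
wrist_force: [-0.7, -0.3, -0.8]
width: 0.568
gripper_force: 3.2
t: 21.05
ee_pos: [486.9, -19.4, 159.9]
orientation: [0.097, 0.995, 0.001, 0.001]
wrist_force: [0.2, 0.1, -1.3]
width: 0.563
gripper_force: 3.6
[485.85797669 -19.58251002 158.21169281]
```

View pics/c7.png

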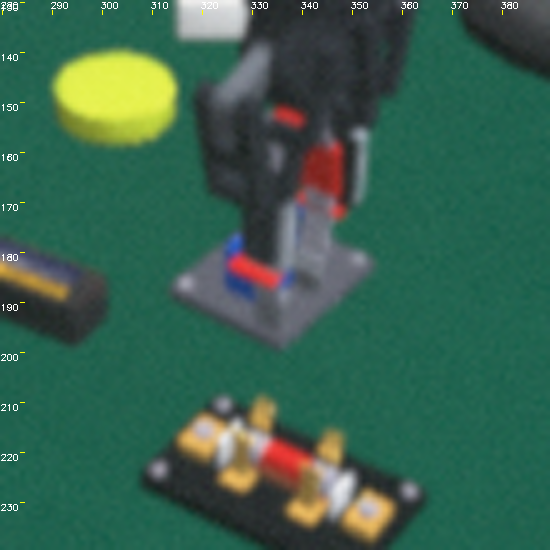

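The side crop shows the red fuse lying in the holder between both clip pairs, at (337,221). The tongs are still in the hand above it, with the stand behind. I take them back to the pose where I picked them up.

```bash
python3 -m creep '{"hand":[112,112,112,112,112,112,112,112,112,112],"dp":[[0.004,-0.01,0],[0.012,-0.03,0],[0.024,-0.058,0],[0.036,-0.086,0],[0.047,-0.112,0],[0.055,-0.132,0],[0.06,-0.145,0],[0.0615,-0.1485,0],[0.0615,-0.1485,0],[0.0615,-0.1485,0]],"yaw":[0,-0.015,-0.03,-0.045,-0.06,-0.073,-0.073,-0.073,-0.073,-0.073]}' 20
python3 -m creep '{"hand":[112,112,112,112,112,112],"dp":[[0,0,-0.015],[0,0,-0.035],[0,0,-0.055],[0,0,-0.065],[0,0,-0.065],[0,0,-0.065]],"yaw":[0,0,0,0,0,0]}' 20
```

```text
t: 22.15
ee_pos: [547.7, -167.4, 158.7]
orientation: [0.132, 0.991, 0.0, -0.0]
wrist_force: [-0.2, 0.3, -1.0]
width: 0.558
gripper_force: 3.6
t: 22.75
ee_pos: [548.6, -167.7, 94.7]
orientation: [0.132, 0.991, -0.0, 0.001]
wrist_force: [0.2, -0.6, -1.1]
width: 0.563
gripper_force: 3.6
```

```bash
python3 -m creep '{"hand":[112,112,112,112,112],"dp":[[0,0,-0.005],[0,0,-0.01],[0,0,-0.014],[0,0,-0.018],[0,0,-0.018]],"yaw":[0,0,0,0,0]}' 20
python3 -m creep '{"hand":[112,112,112,112],"dp":[[0,0,-0.003],[0,0,-0.006],[0,0,-0.009],[0,0,-0.009]],"yaw":[0,0,0,0]}' 20
```

```text
t: 23.25
ee_pos: [547.6, -168.0, 75.2]
orientation: [0.133, 0.991, -0.0, -0.001]
wrist_force: [-0.5, -0.5, -1.0]
width: 0.56
gripper_force: 3.6
t: 23.65
ee_pos: [547.7, -168.0, 66.4]
orientation: [0.133, 0.991, -0.0, -0.001]
wrist_force: [-0.2, -0.2, -1.7]
width: 0.558
gripper_force: 3.6
```

In the pocket without contact. I lower to the floor.

```bash
python3 -m creep '{"hand":[112,112,112,112,112],"dp":[[0,0,-0.003],[0,0,-0.006],[0,0,-0.009],[0,0,-0.011],[0,0,-0.011]],"yaw":[0,0,0,0,0]}' 20
python3 -m creep '{"hand":[112,112,112],"dp":[[0,0,-0.001],[0,0,-0.002],[0,0,-0.002]],"yaw":[0,0,0]}' 20
```

```text
t: 24.15
ee_pos: [547.8, -168.0, 55.5]
orientation: [0.133, 0.991, -0.0, -0.0]
wrist_force: [0.9, 0.5, -0.7]
width: 0.56
gripper_force: 3.6
t: 24.45
ee_pos: [548.0, -168.0, 53.8]
orientation: [0.133, 0.991, 0.0, -0.0]
wrist_force: [0.3, -1.2, 0.1]
width: 0.562
gripper_force: 3.6
```

```bash
python3 -m creep '{"hand":[112,112,112],"dp":[[0,0,-0.001],[0,0,-0.0015],[0,0,-0.0015]],"yaw":[0,0,0]}' 20
```

```text
t: 24.75
ee_pos: [548.0, -168.0, 52.3]
orientation: [0.133, 0.991, 0.0, -0.0]
wrist_force: [0.6, -1.6, -0.0]
width: 0.56
gripper_force: 3.6
```

```bash
python3 -m creep '{"hand":[112,112],"dp":[[0,0,-0.0015],[0,0,-0.0015]],"yaw":[0,0]}' 20
```

```text
t: 24.95
ee_pos: [548.3, -168.2, 51.2]
orientation: [0.133, 0.991, -0.0, 0.0]
wrist_force: [-0.4, -2.1, 0.4]
width: 0.561
gripper_force: 2.5
```

```bash
python3 -m creep '{"hand":[105,100,95,90,80,60,30,0,0,0],"dp":[[0,0,0],[0,0,0],[0,0,0],[0,0,0],[0,0,0],[0,0,0],[0,0,0],[0,0,0],[0,0,0],[0,0,0]],"yaw":[0,0,0,0,0,0,0,0,0,0]}' 20
python3 -m creep '{"hand":[0,0,0,0,0,0,0,0,0,0],"dp":[[0,0,0],[0,0,0],[0,0,0.005],[0,0,0.015],[0,0,0.03],[0,0,0.05],[0,0,0.075],[0,0,0.1],[0,0,0.13],[0,0,0.15]],"yaw":[0,0,0,0,0,0,0,0,0,0]}' 20
python3 -m creep '{"hand":[0,0,0],"dp":[[0,0,0],[0,0,0],[0,0,0]],"yaw":[0,0,0]}'
python3 - <<'E'
from h import *
import pickle
S0=pickle.load(open('side0.pkl','rb'));S=arm.snapshot('side');T=arm.snapshot('top')
def red(s,u,v,a,b):
    i=s['pixels'][v:b,u:a].astype(int);m=((i[...,0]>130)&(i[...,1]<100)); y,x=np.nonzero(m); return m.sum(),round(x.mean()+u,1) if len(x) else None,round(y.mean()+v,1) if len(y) else None,(y.min()+v if len(y) else None)
print('tongs before',red(S0,320,145,355,190),'after',red(S,320,145,355,190))
a=S0['pixels'][150:192,310:360].astype(int);b=S['pixels'][150:192,310:360].astype(int);print('diff',np.abs(a-b).mean(),np.abs(a-b).max())
print('fuse in holder',red(S,310,205,365,245),'rack',red(S,228,300,290,340))
c=[(x['pixels'][285:312,245:285].astype(int)) for x in(S0,S)];print('blue diff',np.abs(c[0]-c[1]).mean())
print(arm.read_state()['ee_pos'])
E
```

```text
t: 25.95
ee_pos: [548.0, -168.0, 50.9]
orientation: [0.133, 0.991, 0.0, -0.0]
wrist_force: [-0.9, 1.2, -0.3]
width: 1.002
gripper_force: 0.0
t: 26.95
ee_pos: [548.8, -168.2, 204.4]
orientation: [0.133, 0.991, -0.0, 0.002]
wrist_force: [0.3, 0.3, -0.6]
width: 0.997
gripper_force: 0.0
t: 27.25
ee_pos: [547.3, -167.9, 199.9]
orientation: [0.133, 0.991, 0.0, -0.001]
wrist_force: [-0.3, 0.1, -0.1]
width: 0.997
gripper_force: 0.0
tongs before (np.int64(129), np.float64(335.3), np.float64(162.3), np.int64(149)) after (np.int64(154), np.float64(335.2), np.float64(162.7), np.int64(149))
diff 3.851269841269841 45
fuse in holder (np.int64(58), np.float64(336.4), np.float64(221.7), np.int64(217)) rack (np.int64(0), None, None, None)
blue diff 3.3342592592592593
[ 547.4072213  -167.93664335  199.69735168]
```

```bash
python3 -c "
from workcell import arm
print(arm.hand_in())"
```

```text
the job is handed in; nothing more can be done
None
```

The red-banded fuse is snapped into the holder and was pressed onto the seat bar with about 13 N. The tongs are back upright in their stand and released, the blue-banded fuse looks unmoved, and the job was handed in at about 27 s with no verdict returned.

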